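Put away the sample beakers as one snug stack

ROBOT

A 6-joint arm with a two-finger parallel gripper is mounted at the origin on the work surface. World frame = base frame: x ahead of the robot, y to its left, z up, the work surface at z = 0. Lengths are in mm, angles in rad, forces in N, time in s.
With the tool pointing down it reaches from about 350 to 875 mm from the base axis. Payload 4.2 kg.
Tool frame: the origin (TCP) lies midway between the tips of the shut fingers; the grasp point (between the pads) lies 19 mm behind it; z points along the fingers, y is the line along which they close (so a half turn about z gives the same grasp; the last joint's range is limited). The gripper opens to 85 mm and grips with 20 to 120 N. Pads are 22 mm wide; open, the fingers measure 114 mm over their backs; the gripper's body (76 mm by 85 mm) begins 54 mm behind the grasp point. The pads swing forward as they close: fully open they stand 13 mm farther back than shut.
Start: joints at [1.535, 0.385, 0.008, 0, -1.194, -0.259], TCP at [181.561, 598.026, 231.312] pointing down, gripper open.
Joint ranges: [-3.14, 3.14], [-1.21, 2.06], [-1.07, 1.41], [-3.16, 2.05], [-2.99, -0.16], [-3.1, 3.1]. Speed limits (rad/s): [2.79, 2.79, 3.14, 3.14, 3.14, 3.14].

INTERFACE

Orientations are given as a unit quaternion [x, y, z, w].
In Python, from bench import arm, eyes, nets gives the robot as it stands.
- The arm moves only by the tool apply_moves, never from a script. Its arguments are lists of equal length, an entry for each row: "delta_rot": the turn, a rotation vector about the tool's x, y, z as a fraction of full scale, a list of three; "xyz": the shift along the tool's x, y, z as a fraction of full scale, a list of three; "hand": the gripper command: -1 is fully open, 1 is shut, values between are in proportion. In form: {"delta_rot": [[ax, ay, az], ...], "xyz": [[dx, dy, dz], ...], "hand": [hand, ...]}. A call has 1 to 20 rows; each row shifts and turns the commanded pose from where the row before left it, along the tool's axes as they then stand; what a row does not reach is not made up. Full scale, the value 1, is 0.025 m for a shift and 6 degrees for a turn. A row lasts 1/12 s, in which the tool goes at most 41.7 mm and 7.16 degrees, less where a joint would pass 70% of its speed; a pose out of reach is approached as far as the arm can. A call with a number of a shift or a turn outside -1 to 1 is refused whole. A call with a gripper value outside its range is refused whole. The fingers move at their own pace and stop on an object; the grip force is fixed at half the most. Time passes only in rows, so rows that do not move let the fingers close. It gives the time, the measured TCP pose, the force, the opening and the grip force at its end, in the units of the state.
- arm.read_state(): the state, without advancing time (a new reading comes with each control period).
- eyes.get_image(name): name is "scene" or "top" or "wrist"; returns a dict with "frame" (480x640x3 uint8, red, green, blue), "range_z" (480x640 float32, mm along the optical axis (not along the pixel's ray), 0 where there is no reading), "camera_matrix" (3x3 intrinsics, pixels), "R" (3x3) and "t" (3): a world point X has camera coordinates R X + t; the wrist camera has in their place "hand_eye" (4x4, takes a point from camera to tool coordinates, whose origin is the TCP and whose axes are the flange's). Camera axes: x right, y down, z forward; pixel columns grow to the right and rows downward; lengths in mm; the calibration is good to about 2 mm. A picture is of the moment at which its call begins: read the wrist's pose just before it.
- arm.job_done(): hands the job in; it is judged then, once.
Trained networks look in a picture, given as the dict that the camera call returned (one of the last four; its "shot" number tells which), for a name from the list of things; names that differ only in an ending like _2 or _b are one class to them, and where a whole thing is asked for, a point or a joint stands for the part that bears it (a point fixed in the world has none). Each returns a list of dicts, best first, with "score" (0 to 1); they miss things now and then, are a little off and sometimes report something else, mostly with a low value. They report only what shows in the picture. A call takes as long as a camera call. They do not tell look-alikes from the thing itself.
- nets.look_for(name, picture): "bbox" ([left, top, right, bottom] in pixels, round what is visible of it).
- nets.masks_of(name, picture): "region" (480x640 bool, what is visible of it) and "bbox" ([left, top, right, bottom] in pixels, round what is visible of it).
The state is a dict: "clock": time; "joints": joint angles; "joint_vel": joint speeds; "joint_efforts": joint torques, N m; "position": TCP position; "ee_rot": TCP orientation; "contact_force": force on the tool from outside, world axes, zero at the start; "wrist_torque": the same for the moment, N m; "gripper_width": finger opening in mm; "grasp_force": force on a finger pad.
Only numpy, scipy, OpenCV 4.12 (cv2) and the standard library are available. Lean on these libraries where they do the work, as an engineer would, in place of code of your own. Each camera call takes 0.05 s, during which the arm holds its last target. There are 200 camera calls.

TASK

Put the three white beakers away in the blue tray as one upright stack, in any order: stand one in the tray, then nest the other two into it one after the other, pressing each down lightly until it sits snug and level but stopping well before it wedges, and cap the top beaker with the red lid. Set things down rather than dropping them, let go of everything, and leave the other things on the bench where they are.

Things in the scene. Friction and masses are not known exactly. Their poses are not given: they have to be found in the camera images.
- beaker_a: white heavy-walled tapered laboratory beaker with blue graduations on one side, standing upright; one of three alike. 85 high, outside 66 across at the rim and 45 at the foot, straight sides leaning out 7 degrees, wall 3.5, floor 5 thick, mouth 59 across; 0.08 to 0.13 kg. Origin: centre of the underside, z up along its axis
- beaker_a_rim (a point): centre of this beaker's rim, 85 above its origin. Nesting: an upper beaker first bears on the lower one's wall with its rim 33 above this one; its weight takes it no further. Counting its weight (1 N), a push of 3 N starts it, 5 N takes it to 30, 7 N to 27, 9 N to 24; let go, it stays, or springs back to about 28.5. 31 to 23 is snug, under 22.5 wedged. A push bears on all the beakers below too
- beaker_b: white heavy-walled tapered laboratory beaker with blue graduations on one side, standing upright; one of three alike. 85 high, outside 66 across at the rim and 45 at the foot, straight sides leaning out 7 degrees, wall 3.5, floor 5 thick, mouth 59 across; 0.08 to 0.13 kg. Origin: centre of the underside, z up along its axis
- beaker_b_rim (a point): centre of this beaker's rim, 85 above its origin. Nesting: an upper beaker first bears on the lower one's wall with its rim 33 above this one; its weight takes it no further. Counting its weight (1 N), a push of 3 N starts it, 5 N takes it to 30, 7 N to 27, 9 N to 24; let go, it stays, or springs back to about 28.5. 31 to 23 is snug, under 22.5 wedged. A push bears on all the beakers below too
- beaker_c: white heavy-walled tapered laboratory beaker with blue graduations on one side, standing upright; one of three alike. 85 high, outside 66 across at the rim and 45 at the foot, straight sides leaning out 7 degrees, wall 3.5, floor 5 thick, mouth 59 across; 0.08 to 0.13 kg. Origin: centre of the underside, z up along its axis
- beaker_c_rim (a point): centre of this beaker's rim, 85 above its origin. Nesting: an upper beaker first bears on the lower one's wall with its rim 33 above this one; its weight takes it no further. Counting its weight (1 N), a push of 3 N starts it, 5 N takes it to 30, 7 N to 27, 9 N to 24; let go, it stays, or springs back to about 28.5. 31 to 23 is snug, under 22.5 wedged. A push bears on all the beakers below too
- lid: red dust lid standing knob up: a tapered plug 14 high, 45 across below and 53 above, under a flange 72 across and 4 thick, on top a round knob 26 across and 26 high; 44 high in all, 0.06 kg. Origin: centre of the plug's underside, z up. The plug goes loosely into a beaker's mouth until the flange rests on the rim, its origin then 14 below the rim; no push is needed
- tray: shallow square blue plastic storage tray fixed on the bench, 170 x 170, rim 18 high, walls 4 thick, inner floor about 4 above the bench. Origin: centre of its underside; x and y along its sides
- spanner: bystander, to be left alone: steel open-ended spanner lying flat, 150 long, 10 high. Origin: centre of its underside
- mouse: bystander, to be left alone: black computer mouse, 105 long, 58 wide, 36 high. Origin: centre of its underside
- amber_jar: bystander, to be left alone: amber glass jar with a cap, 52 across, 70 high. Origin: centre of its underside
- reagent_bottle: bystander, to be left alone: clear plastic bottle with a blue cap, 72 across, 150 high. Origin: centre of its underside
- petri_dish: bystander, to be left alone: open glass petri dish, 90 across, 16 high. Origin: centre of its underside
- marker: bystander, to be left alone: white and blue marker pen lying flat, 130 long, 20 high. Origin: centre of its underside
There are look-alikes about, which are no part of the job. Leave any brown or yellow look-alike of the beaker_c alone.

How it is judged (in metres and radians):
On the way, in this order (a step that is already met when the one before it is completed fails the run):
1. one beaker stands upright in the tray, let go (angle between each of beaker_a, beaker_b, beaker_c's own z axis and vertical below 0.07 rad and ((horizontal distance between beaker_a and tray below 0.06 m and height (world z) of beaker_a below 0.008 m and contact force between the fingers and beaker_a below 0.2 N and linear speed of beaker_a below 0.02 m/s) or (horizontal distance between beaker_b and tray below 0.06 m and height (world z) of beaker_b below 0.008 m and contact force between the fingers and beaker_b below 0.2 N and linear speed of beaker_b below 0.02 m/s) or (horizontal distance between beaker_c and tray below 0.06 m and height (world z) of beaker_c below 0.008 m and contact force between the fingers and beaker_c below 0.2 N and linear speed of beaker_c below 0.02 m/s))), for 0.2 s.
2. a second beaker is nested snugly in it (rims 23 to 31 mm apart) and let go (angle between each of beaker_a, beaker_b, beaker_c's own z axis and vertical below 0.07 rad and ((horizontal distance between beaker_a and tray below 0.06 m and height (world z) of beaker_a below 0.008 m and z of beaker_b in the frame of beaker_a between 0.023 and 0.031 m and horizontal distance between beaker_b and beaker_a below 0.006 m and contact force between the fingers and beaker_b below 0.2 N and linear speed of beaker_b below 0.02 m/s) or (horizontal distance between beaker_a and tray below 0.06 m and height (world z) of beaker_a below 0.008 m and z of beaker_c in the frame of beaker_a between 0.023 and 0.031 m and horizontal distance between beaker_c and beaker_a below 0.006 m and contact force between the fingers and beaker_c below 0.2 N and linear speed of beaker_c below 0.02 m/s) or (horizontal distance between beaker_b and tray below 0.06 m and height (world z) of beaker_b below 0.008 m and z of beaker_a in the frame of beaker_b between 0.023 and 0.031 m and horizontal distance between beaker_a and beaker_b below 0.006 m and contact force between the fingers and beaker_a below 0.2 N and linear speed of beaker_a below 0.02 m/s) or (horizontal distance between beaker_b and tray below 0.06 m and height (world z) of beaker_b below 0.008 m and z of beaker_c in the frame of beaker_b between 0.023 and 0.031 m and horizontal distance between beaker_c and beaker_b below 0.006 m and contact force between the fingers and beaker_c below 0.2 N and linear speed of beaker_c below 0.02 m/s) or (horizontal distance between beaker_c and tray below 0.06 m and height (world z) of beaker_c below 0.008 m and z of beaker_a in the frame of beaker_c between 0.023 and 0.031 m and horizontal distance between beaker_a and beaker_c below 0.006 m and contact force between the fingers and beaker_a below 0.2 N and linear speed of beaker_a below 0.02 m/s) or (horizontal distance between beaker_c and tray below 0.06 m and height (world z) of beaker_c below 0.008 m and z of beaker_b in the frame of beaker_c between 0.023 and 0.031 m and horizontal distance between beaker_b and beaker_c below 0.006 m and contact force between the fingers and beaker_b below 0.2 N and linear speed of beaker_b below 0.02 m/s))), for 0.2 s.
3. the third is nested snugly in the second and let go (angle between each of beaker_a, beaker_b, beaker_c's own z axis and vertical below 0.07 rad and ((horizontal distance between beaker_a and tray below 0.06 m and height (world z) of beaker_a below 0.008 m) or (horizontal distance between beaker_b and tray below 0.06 m and height (world z) of beaker_b below 0.008 m) or (horizontal distance between beaker_c and tray below 0.06 m and height (world z) of beaker_c below 0.008 m)) and ((z of beaker_b in the frame of beaker_a between 0.023 and 0.031 m and horizontal distance between beaker_b and beaker_a below 0.006 m and z of beaker_c in the frame of beaker_b between 0.023 and 0.031 m and horizontal distance between beaker_c and beaker_b below 0.006 m and contact force between the fingers and beaker_c below 0.2 N and linear speed of beaker_c below 0.02 m/s) or (z of beaker_c in the frame of beaker_a between 0.023 and 0.031 m and horizontal distance between beaker_c and beaker_a below 0.006 m and z of beaker_b in the frame of beaker_c between 0.023 and 0.031 m and horizontal distance between beaker_b and beaker_c below 0.006 m and contact force between the fingers and beaker_b below 0.2 N and linear speed of beaker_b below 0.02 m/s) or (z of beaker_a in the frame of beaker_b between 0.023 and 0.031 m and horizontal distance between beaker_a and beaker_b below 0.006 m and z of beaker_c in the frame of beaker_a between 0.023 and 0.031 m and horizontal distance between beaker_c and beaker_a below 0.006 m and contact force between the fingers and beaker_c below 0.2 N and linear speed of beaker_c below 0.02 m/s) or (z of beaker_c in the frame of beaker_b between 0.023 and 0.031 m and horizontal distance between beaker_c and beaker_b below 0.006 m and z of beaker_a in the frame of beaker_c between 0.023 and 0.031 m and horizontal distance between beaker_a and beaker_c below 0.006 m and contact force between the fingers and beaker_a below 0.2 N and linear speed of beaker_a below 0.02 m/s) or (z of beaker_a in the frame of beaker_c between 0.023 and 0.031 m and horizontal distance between beaker_a and beaker_c below 0.006 m and z of beaker_b in the frame of beaker_a between 0.023 and 0.031 m and horizontal distance between beaker_b and beaker_a below 0.006 m and contact force between the fingers and beaker_b below 0.2 N and linear speed of beaker_b below 0.02 m/s) or (z of beaker_b in the frame of beaker_c between 0.023 and 0.031 m and horizontal distance between beaker_b and beaker_c below 0.006 m and z of beaker_a in the frame of beaker_b between 0.023 and 0.031 m and horizontal distance between beaker_a and beaker_b below 0.006 m and contact force between the fingers and beaker_a below 0.2 N and linear speed of beaker_a below 0.02 m/s))), for 0.2 s.
At the end, for the whole second after the job is handed in: One upright stack (within 4 degrees), its foot on the tray floor and under 60 mm from the tray centre; each rim 23 to 31 mm above the one below, axes within 6 mm; lid flange resting on the top rim, level, within 7 mm of its axis; all let go and at rest (angle between each of beaker_a, beaker_b, beaker_c, lid's own z axis and vertical below 0.07 rad and ((horizontal distance between beaker_a and tray below 0.06 m and height (world z) of beaker_a below 0.008 m) or (horizontal distance between beaker_b and tray below 0.06 m and height (world z) of beaker_b below 0.008 m) or (horizontal distance between beaker_c and tray below 0.06 m and height (world z) of beaker_c below 0.008 m)) and ((z of beaker_b in the frame of beaker_a between 0.023 and 0.031 m and horizontal distance between beaker_b and beaker_a below 0.006 m and z of beaker_c in the frame of beaker_b between 0.023 and 0.031 m and horizontal distance between beaker_c and beaker_b below 0.006 m and z of lid in the frame of beaker_c between 0.068 and 0.075 m and horizontal distance between lid and beaker_c below 0.007 m) or (z of beaker_c in the frame of beaker_a between 0.023 and 0.031 m and horizontal distance between beaker_c and beaker_a below 0.006 m and z of beaker_b in the frame of beaker_c between 0.023 and 0.031 m and horizontal distance between beaker_b and beaker_c below 0.006 m and z of lid in the frame of beaker_b between 0.068 and 0.075 m and horizontal distance between lid and beaker_b below 0.007 m) or (z of beaker_a in the frame of beaker_b between 0.023 and 0.031 m and horizontal distance between beaker_a and beaker_b below 0.006 m and z of beaker_c in the frame of beaker_a between 0.023 and 0.031 m and horizontal distance between beaker_c and beaker_a below 0.006 m and z of lid in the frame of beaker_c between 0.068 and 0.075 m and horizontal distance between lid and beaker_c below 0.007 m) or (z of beaker_c in the frame of beaker_b between 0.023 and 0.031 m and horizontal distance between beaker_c and beaker_b below 0.006 m and z of beaker_a in the frame of beaker_c between 0.023 and 0.031 m and horizontal distance between beaker_a and beaker_c below 0.006 m and z of lid in the frame of beaker_a between 0.068 and 0.075 m and horizontal distance between lid and beaker_a below 0.007 m) or (z of beaker_a in the frame of beaker_c between 0.023 and 0.031 m and horizontal distance between beaker_a and beaker_c below 0.006 m and z of beaker_b in the frame of beaker_a between 0.023 and 0.031 m and horizontal distance between beaker_b and beaker_a below 0.006 m and z of lid in the frame of beaker_b between 0.068 and 0.075 m and horizontal distance between lid and beaker_b below 0.007 m) or (z of beaker_b in the frame of beaker_c between 0.023 and 0.031 m and horizontal distance between beaker_b and beaker_c below 0.006 m and z of beaker_a in the frame of beaker_b between 0.023 and 0.031 m and horizontal distance between beaker_a and beaker_b below 0.006 m and z of lid in the frame of beaker_a between 0.068 and 0.075 m and horizontal distance between lid and beaker_a below 0.007 m)) and contact force between the fingers and beaker_a below 0.2 N and linear speed of each of beaker_a, beaker_b, beaker_c, lid below 0.02 m/s and contact force between the fingers and beaker_b below 0.2 N and contact force between the fingers and beaker_c below 0.2 N and contact force between the fingers and lid below 0.2 N); the robot touches nothing.
It fails at once if one beaker is driven so far into another that it wedges (rims closer than 22.5 mm) ((z of beaker_a in the frame of beaker_b between 0.005 and 0.0225 m and horizontal distance between beaker_a and beaker_b below 0.01 m) or (z of beaker_a in the frame of beaker_c between 0.005 and 0.0225 m and horizontal distance between beaker_a and beaker_c below 0.01 m) or (z of beaker_b in the frame of beaker_a between 0.005 and 0.0225 m and horizontal distance between beaker_b and beaker_a below 0.01 m) or (z of beaker_b in the frame of beaker_c between 0.005 and 0.0225 m and horizontal distance between beaker_b and beaker_c below 0.01 m) or (z of beaker_c in the frame of beaker_a between 0.005 and 0.0225 m and horizontal distance between beaker_c and beaker_a below 0.01 m) or (z of beaker_c in the frame of beaker_b between 0.005 and 0.0225 m and horizontal distance between beaker_c and beaker_b below 0.01 m)).
It fails at once if a beaker is dropped (faster than 0.35 m/s out of the gripper, a fall of 6 mm) or the lid is (0.5 m/s, 13 mm) ((linear speed of beaker_a above 0.35 m/s and contact force between the fingers and beaker_a below 0.05 N) or (linear speed of beaker_b above 0.35 m/s and contact force between the fingers and beaker_b below 0.05 N) or (linear speed of beaker_c above 0.35 m/s and contact force between the fingers and beaker_c below 0.05 N) or (linear speed of lid above 0.5 m/s and contact force between the fingers and lid below 0.05 N)).
It fails at once if a beaker or the lid is tipped over (more than 45 degrees) (angle between any of beaker_a, beaker_b, beaker_c, lid's own z axis and vertical above 0.785 rad).
It fails at once if a bystander is shifted by more than 25 mm (distance of any of spanner, mouse, amber_jar, reagent_bottle, petri_dish, marker from where it was at the start of the episode above 0.025 m).
It also fails if it takes over 72 s, if anything falls off the work surface, if the arm or the gripper's body presses on something with over 40 N, if the wrist force passes 120 N, or if a joint passes its speed limit or range.

## Working session

There is one attempt and no reset: what is moved stays moved. The work goes in short steps, Python scripts to look and compute and a tool call to move; the robot and the scene stay as the last step left them, time stands still between calls to the robot, and variables do not carry over. Pictures are saved under pics/ and viewed, at most 10 in all, crops included, and the job is handed in when it is done.

Besides the shell and the picture viewer there is one more tool, called after "Call:" as name(argument=value, ...), one argument or row to a line, values as JSON. apply_moves: Moves the arm, as the interface text tells. Its arguments: {"type":"object","properties":{"delta_rot":{"type":"array"},"xyz":{"type":"array"},"hand":{"type":"array"}},"required":["delta_rot","xyz","hand"]}

```bash
mkdir -p pics; cat > h.py <<'E'
import numpy as np, cv2
from bench import arm, eyes, nets
from scipy.spatial.transform import Rotation as Ro
def cloud(p, st=None):
    K=p["camera_matrix"]; z=p["range_z"].astype(float); v,u=np.mgrid[:480,:640]
    c=np.stack([(u-K[0,2])/K[0,0]*z,(v-K[1,2])/K[1,1]*z,z],-1)
    if "R" in p: return (c-np.array(p["t"]))@np.array(p["R"])
    H=np.array(p["hand_eye"]); t=c@H[:3,:3].T+H[:3,3]
    return t@Ro.from_quat(st["ee_rot"]).as_matrix().T+np.array(st["position"])
def save(p,n,box=None,s=1):
    f=p["frame"][:,:,::-1]
    if box: f=f[box[1]:box[3],box[0]:box[2]]
    cv2.imwrite("pics/"+n+".png",cv2.resize(f,None,fx=s,fy=s))
def circ(P):
    A=np.c_[2*P[:,:2],np.ones(len(P))]; s=np.linalg.lstsq(A,(P[:,:2]**2).sum(1),rcond=None)[0]
    return s[:2],np.sqrt(s[2]+s[0]**2+s[1]**2)
E
python3 - <<'E'
from h import *
s=arm.read_state(); print({k:np.round(v,3) for k,v in s.items()})
p=eyes.get_image("top"); save(p,"top"); C=cloud(p); q=eyes.get_image("scene"); save(q,"scene")
for n in ["beaker_a","lid","tray","spanner","mouse","amber_jar","reagent_bottle","petri_dish","marker"]:
    for r in nets.masks_of(n,p):
        m=r["region"]&(p["range_z"]>0); P=C[m]
        if len(P)<5: continue
        top=P[P[:,2]>P[:,2].max()-8] if n!="tray" else P
        print(n,round(r["score"],2),np.round(r["bbox"]),"med",np.round(np.median(P,0)),"zmax",round(np.percentile(P[:,2],98)),"topc",np.round((top.min(0)+top.max(0))/2), np.round(np.ptp(top,axis=0)),p["frame"][m].mean(0).round())
E
```

```text
{'clock': np.float64(0.0), 'joints': array([ 1.535e+00,  3.860e-01,  7.000e-03, -1.000e-03, -1.194e+00,
       -2.590e-01]), 'joint_vel': array([-0.001, -0.   , -0.   ,  0.   ,  0.001, -0.001]), 'joint_efforts': array([-0.0000e+00, -3.9229e+01,  1.8840e+01,  4.1860e+00, -5.0000e-03,
        0.0000e+00]), 'position': array([181.397, 597.466, 230.203]), 'ee_rot': array([ 0.989, -0.147, -0.   ,  0.001]), 'contact_force': array([0.989, 0.702, 0.249]), 'wrist_torque': array([ 0.029, -0.009,  0.007]), 'grasp_force': np.float64(0.0), 'gripper_width': np.float64(85.207)}
beaker_a 0.94 [368. 207. 392. 227.] med [ 634. -240.   37.] zmax 88 topc [ 626. -233.   87.] [62. 59.  8.] [189. 189. 180.]
beaker_a 0.86 [401. 290. 425. 316.] med [ 382. -334.   42.] zmax 87 topc [ 385. -324.   86.] [63. 64.  8.] [110.  73.  47.]
beaker_a 0.84 [189. 215. 216. 237.] med [609. 276.  44.] zmax 86 topc [605. 263.  84.] [62. 64.  8.] [175. 174. 164.]
beaker_a 0.75 [419. 232. 435. 277.] med [ 530. -387.   14.] zmax 22 topc [ 570. -380.   24.] [41. 14.  8.] [160. 180. 210.]
beaker_a 0.7 [361. 274. 388. 294.] med [
[... 1201 characters left out ...]
216.] med [ 670. -375.  102.] zmax 152 topc [ 680. -388.  151.] [30. 30.  8.] [151. 158. 163.]
petri_dish 0.71 [150. 188. 187. 216.] med [682. 382.   3.] zmax 17 topc [682. 379.  19.] [86. 89.  8.] [160. 166. 165.]
petri_dish 0.21 [363. 273. 388. 292.] med [ 443. -227.   33.] zmax 86 topc [ 443. -220.   85.] [60. 63.  8.] [192. 192. 183.]
marker 0.58 [419. 232. 434. 274.] med [ 544. -385.   14.] zmax 22 topc [ 570. -380.   24.] [41. 14.  8.] [146. 169. 204.]
marker 0.25 [363. 272. 388. 297.] med [ 443. -227.   33.] zmax 87 topc [ 442. -220.   85.] [63. 63.  8.] [189. 189. 180.]
marker 0.23 [190. 216. 214. 236.] med [609. 275.  44.] zmax 86 topc [606. 262.  84.] [59. 62.  8.] [174. 173. 163.]
```

View pics/top.png

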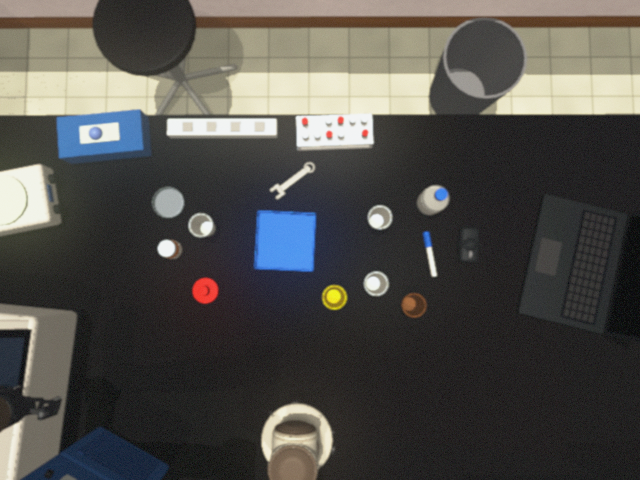

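View pics/scene.png

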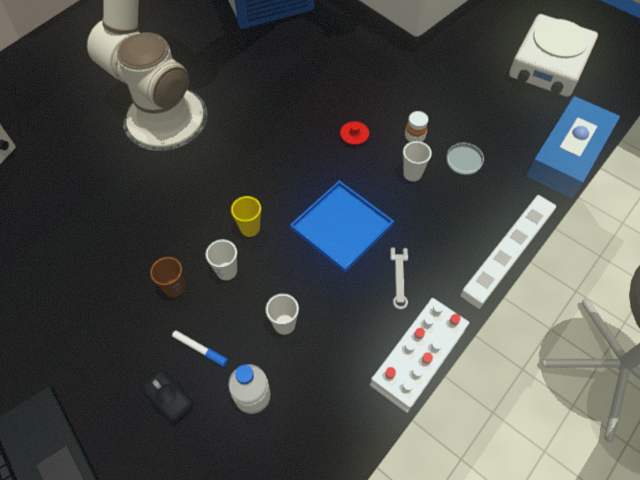

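The top view shows white beakers at (202,225), (380,217) and (376,284). The look-alikes are yellow at (334,297) and brown at (414,305), the lid is at (205,291) and the tray at (286,240). The three white ones fit the description, so I'll confirm with one enlarged crop and fit the rims and the tray.

```bash
python3 - <<'E'
from h import *
p=eyes.get_image("top"); q=eyes.get_image("scene"); save(q,"crop",(130,100,490,360),2)
C=cloud(p); CQ=cloud(q)
for n,g in dict(W1=(605,263),W2=(626,-233),W3=(442,-220),yel=(405,-106),brown=(385,-324)).items():
  for nm,X in(("top",C),("scene",CQ)):
    P=X[(abs(X[...,2]-85)<6)&(np.hypot(X[...,0]-g[0],X[...,1]-g[1])<45)]; c,r=circ(P); print(n,nm,c.round(1),r.round(1),len(P),np.median(P[:,2]).round(1))
for nm,X,I in(("top",C,p),("scene",CQ,q)):
  h=I["frame"].astype(int); m=(h[...,2]>150)&(h[...,0]<80)&(np.hypot(X[...,0]-560,X[...,1]-30)<160)
  P=X[m]; R=P[P[:,2]>12]; print("tray",nm,cv2.minAreaRect(P[:,:2].astype(np.float32)),np.median(P[:,2]).round(1))
  m=(h[...,0]>150)&(h[...,1]<90)&(np.hypot(X[...,0]-424,X[...,1]-262)<60)
  P=X[m]; 
  K=P[P[:,2]>38];F=P[(P[:,2]<30)]; print("lid",nm,(K.min(0)/2+K.max(0)/2).round(1),np.ptp(K,axis=0).round(),(F.min(0)/2+F.max(0)/2).round(1),np.ptp(F,axis=0).round())
print(np.round(eyes.get_image("wrist")["hand_eye"],3))
E
```

```text
W1 top [605.3 263.9] 30.4 101 84.0
W1 scene [607.  262.1] 30.8 172 83.6
W2 top [ 626.3 -232.6] 30.5 92 83.5
W2 scene [ 627.5 -234.6] 30.4 202 84.2
W3 top [ 442.6 -220.2] 30.5 104 83.6
W3 scene [ 443.9 -221.9] 30.5 196 83.8
yel top [ 405.9 -105.6] 30.5 98 83.8
yel scene [ 407.2 -107.1] 30.5 175 84.0
brown top [ 384.  -323.3] 30.5 97 84.5
brown scene [ 384.6 -325. ] 30.5 202 83.9
tray top ((555.92919921875, 25.396728515625), (190.47695922851562, 200.03485107421875), 87.02635192871094) 4.0
lid top [424.4 264.4  45.3] [23. 27. 13.] [422.2 267.4  10.8] [73. 78. 33.]
tray scene ((563.6231689453125, 40.53628921508789), (185.41384887695312, 181.14291381835938), 86.61676788330078) 4.4
lid scene [425.9 263.5  43.8] [27. 29. 10.] [420.4 271.8  12.8] [81. 89. 33.]
[[-1.00000e-03 -9.56000e-01 -2.92000e-01  7.52370e+01]
 [ 1.00000e+00 -1.00000e-03  1.00000e-03 -7.42000e-01]
 [-1.00000e-03 -2.92000e-01  9.56000e-01 -1.43021e+02]
 [ 0.00000e+00  0.00000e+00  0.00000e+00  1.00000e+00]]
```

View pics/crop.png

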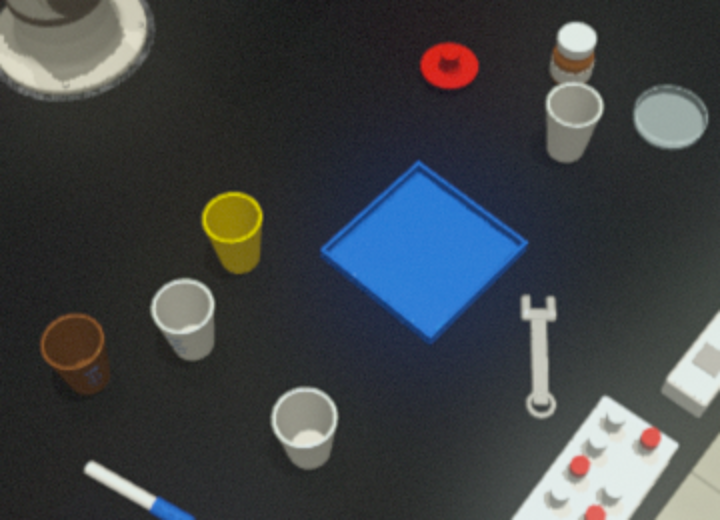

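The crop confirms it: two white beakers at lower left and centre (185,320) and (305,430), and one beside the amber jar at (570,120). The yellow and brown ones are decoys. I'm starting with W1 at (606,263).

Call:
apply_moves(
  delta_rot=[
    [0,0,0],
    [0,0,0],
    [0,0,0],
    [0,0,0],
    [0,0,0],
    [0,0,0],
    [0,0,0],
    [0,0,0],
    [0,0,0],
    [0,0,0],
    [0,0,0],
    [0,0,0],
    [0,0,0],
    [0,0,0],
    [0,0,0],
    [0,0,0],
    [0,0,0],
    [0,0,0],
    [0,0,0],
    [0,0,0],
  ],
  xyz=[
    [0.9,0.39,0],
    [0.9,0.39,0],
    [0.9,0.39,0],
    [0.9,0.39,0],
    [0.9,0.39,0],
    [0.9,0.39,0],
    [0.9,0.39,0],
    [0.9,0.39,0],
    [0.9,0.39,0],
    [0.9,0.39,0],
    [0.9,0.39,0],
    [0.9,0.39,0],
    [0.9,0.39,0],
    [0.9,0.39,0],
    [0.9,0.39,0],
    [0.9,0.39,0],
    [0.9,0.39,0],
    [0.9,0.39,0],
    [0,0,0],
    [0,0,0],
  ],
  hand=[-1,-1,-1,-1,-1,-1,-1,-1,-1,-1,-1,-1,-1,-1,-1,-1,-1,-1,-1,-1],
)

```text
clock: 2.37
position: [518.7, 311.6, 231.1]
ee_rot: [0.989, -0.148, -0.0, 0.0]
contact_force: [0.1, 0.2, -0.6]
gripper_width: 85.6
grasp_force: 0.0
```

```bash
cat >> h.py <<'E'
def to(x,y,z):
    s=arm.read_state(); R=Ro.from_quat(s["ee_rot"]).as_matrix(); d=R.T@(np.array([x,y,z])-s["position"])/25
    print("t",round(float(s["clock"]),2),"pos",np.round(s["position"],1),"F",np.round(s["contact_force"],1),"w",round(float(s["gripper_width"]),1),"grip",round(float(s["grasp_force"]),1),"units",d.round(2),"zaxis",R[:,2].round(3),"j6",round(float(s["joints"][5]),2))
def rims(g,z0=85,tol=8,rad=45,pr=True):
    s=arm.read_state(); p=eyes.get_image("wrist"); X=cloud(p,s)
    P=X[(p["range_z"]>0)&(abs(X[...,2]-z0)<tol)&(np.hypot(X[...,0]-g[0],X[...,1]-g[1])<rad)]
    if len(P)>20:
        c,r=circ(P); print("rim",c.round(1),r.round(1),len(P),"z",np.percentile(P[:,2],[50,95]).round(1))
    return p,X
E
python3 - <<'E'
from h import *
to(606,263,59); p,X=rims((606,263)); save(p,"w1")
E
```

```text
t 2.37 pos [518.7 311.6 231.1] F [ 0.1  0.2 -0.6] w 85.6 grip 0.0 units [3.91 0.83 6.88] zaxis [-0. -0. -1.] j6 0.47
rim [605.9 264.8] 30.1 1654 z [84.7 86.2]
```

View pics/w1.png

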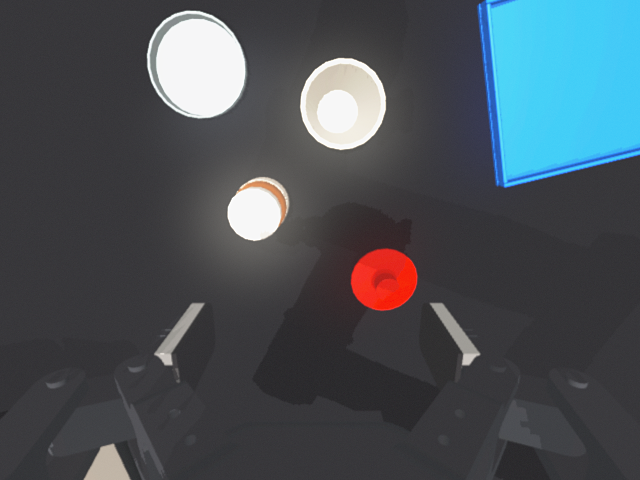

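The wrist view shows the beaker rim at (343,104), the jar at (260,210), the lid at (384,280) and the fingers clear. I'll go over the beaker and grip the rim.

Call:
apply_moves(
  delta_rot=[
    [0,0,0],
    [0,0,0],
    [0,0,0],
    [0,0,0],
    [0,0,0],
    [0,0,0],
    [0,0,0],
    [0,0,0],
    [0,0,0],
    [0,0,0],
    [0,0,0],
    [0,0,0],
    [0,0,0],
  ],
  xyz=[
    [0.97,0.19,0],
    [0.97,0.19,0],
    [0.97,0.19,0],
    [0.98,0.2,0],
    [0,0,1],
    [0,0,1],
    [0,0,1],
    [0,0,1],
    [0,0,0.5],
    [0,0,0],
    [0,0,0],
    [0,0,0],
    [0,0,0],
  ],
  hand=[-1,-1,-1,-1,-1,-1,-1,-1,-1,-1,-1,-1,-1],
)

```text
clock: 3.5
position: [606.2, 266.8, 120.8]
ee_rot: [0.989, -0.146, 0.001, -0.001]
contact_force: [-0.1, -0.5, 0.2]
gripper_width: 85.2
grasp_force: 0.0
```

```bash
python3 - <<'E'
from h import *
to(606,264.5,59); s=arm.read_state(); p,X=rims((606,264.5))
# finger tip heights in tool frame
R=Ro.from_quat(s["ee_rot"]).as_matrix(); T=(X-s["position"])@R
m=(p["range_z"]>0)&(abs(T[...,0])<14)&(abs(T[...,1])>38)&(abs(T[...,1])<62)&(T[...,2]>-60)&(T[...,2]<20)
P=T[m]; print(len(P)); 
for sg in(1,-1):
    Q=P[P[:,1]*sg>0]; print(np.percentile(Q,[1,50,99],axis=0).round(1)) if len(Q) else None
E
```

```text
t 3.5 pos [606.2 266.8 120.8] F [-0.1 -0.5  0.2] w 85.2 grip 0.0 units [0.01 0.1  2.47] zaxis [ 0.003  0.002 -1.   ] j6 0.62
rim [607.  264.6] 30.2 3195 z [84.6 86.1]
8318
[[ -9.3  41.5 -59.7]
 [  8.2  42.5 -39.5]
 [ 13.5  60.7 -15.1]]
[[ -9.1 -60.8 -59.7]
 [  8.3 -44.  -39.2]
 [ 13.6 -43.  -14.8]]
```

Call:
apply_moves(
  delta_rot=[
    [0,0,0],
    [0,0,0],
    [0,0,0],
    [0,0,0],
    [0,0,0],
    [0,0,0],
    [0,0,0],
    [0,0,0],
    [0,0,0],
    [0,0,0],
    [0,0,0],
  ],
  xyz=[
    [0.03,0.09,0.7],
    [0,0,0.7],
    [0,0,0.7],
    [0,0,0.4],
    [0,0,0],
    [0,0,0],
    [0,0,0],
    [0,0,0],
    [0,0,0],
    [0,0,0],
    [0,0,0],
  ],
  hand=[-1,-1,-1,-1,-1,1,1,1,1,1,1],
)

```text
clock: 4.47
position: [607.3, 264.2, 58.6]
ee_rot: [0.989, -0.147, 0.002, -0.001]
contact_force: [1.0, 0.5, 6.6]
gripper_width: 59.9
grasp_force: 65.1
```

Call:
apply_moves(
  delta_rot=[
    [0,0,0],
    [0,0,0],
    [0,0,0],
    [0,0,0],
    [0,0,0],
    [0,0,0],
    [0,0,0],
    [0,0,0],
    [0,0,0],
    [0,0,0],
    [0,0,0],
    [0,0,0],
    [0,0,0],
    [0,0,0],
    [0,0,0],
    [0,0,0],
    [0,0,0],
  ],
  xyz=[
    [0,0,-0.3],
    [0,0,-0.6],
    [0,0,-0.8],
    [0,0,-0.8],
    [0.1,0.9,0],
    [0.1,0.9,0],
    [0.1,0.9,0],
    [0.1,0.9,0],
    [0.1,0.9,0],
    [0.1,0.9,0],
    [0.1,0.9,0],
    [0.1,0.9,0],
    [0.1,0.9,0],
    [0.1,0.9,0],
    [0,0.4,0],
    [0,0,0],
    [0,0,0],
  ],
  hand=[1,1,1,1,1,1,1,1,1,1,1,1,1,1,1,1,1],
)

```text
clock: 5.88
position: [561.1, 31.1, 118.9]
ee_rot: [0.989, -0.147, -0.0, -0.0]
contact_force: [-0.1, -0.0, -1.0]
gripper_width: 60.1
grasp_force: 64.9
```

```bash
python3 - <<'E'
from h import *
to(562,30,62); s=arm.read_state(); p,X=rims(s["position"][:2],s["position"][2]+27,10)
q=eyes.get_image("top"); X=cloud(q); h=q["frame"].astype(int); m=(h[...,2]>150)&(h[...,0]<90)&(X[...,0]>460)&(X[...,0]<660)&(abs(X[...,1]-30)<100)&(X[...,2]<10)
m=cv2.morphologyEx(m.astype(np.uint8),cv2.MORPH_OPEN,np.ones((3,3))).astype(bool); print(cv2.minAreaRect(X[m][:,:2].astype(np.float32)))
q=eyes.get_image("scene"); save(q,"s2",(200,60,520,300),2); X=cloud(q)
m=(np.hypot(X[...,0]-s["position"][0],X[...,1]-s["position"][1])<50)&(X[...,2]<s["position"][2]+40)&(X[...,2]>30); print("lowest",np.percentile(X[m][:,2],[0.5,2]))
E
```

```text
t 5.88 pos [561.1  31.1 118.9] F [-0.1 -0.  -1. ] w 60.1 grip 64.9 units [0.05 0.03 2.28] zaxis [-0.  0. -1.] j6 0.93
rim [563.1  31.2] 31.7 9894 z [144.8 153.2]
((568.1329956054688, 35.10259246826172), (161.95877075195312, 161.1422882080078), 87.04666137695312)
lowest [61.82675453 66.7040038 ]
```

View pics/s2.png

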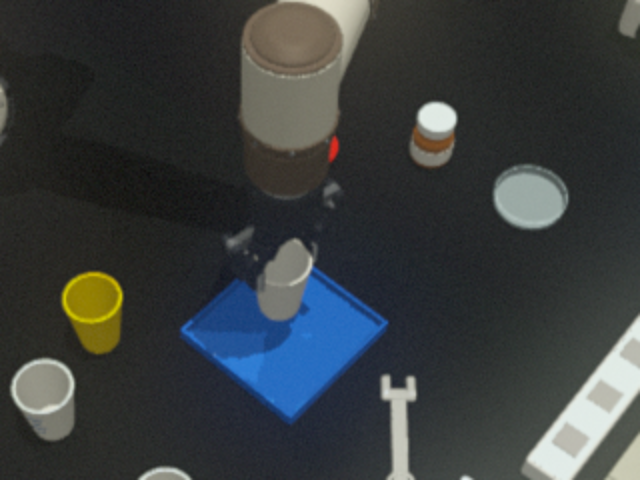

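The beaker hangs upright over the tray at crop pixel (285,280). I'm lowering it.

Call:
apply_moves(
  delta_rot=[
    [0,0,0],
    [0,0,0],
    [0,0,0],
    [0,0,0],
    [0,0,0],
    [0,0,0],
    [0,0,0],
  ],
  xyz=[
    [0,0,0.6],
    [0,0,0.7],
    [0,0,0.5],
    [0,0,0.2],
    [0,0,0.12],
    [0,0,0],
    [0,0,0],
  ],
  hand=[1,1,1,1,1,1,1],
)

```text
clock: 6.62
position: [561.9, 31.7, 66.4]
ee_rot: [0.989, -0.146, 0.001, -0.0]
contact_force: [0.2, -0.4, -1.2]
gripper_width: 60.5
grasp_force: 64.9
```

Call:
apply_moves(
  delta_rot=[
    [0,0,0],
    [0,0,0],
    [0,0,0],
    [0,0,0],
  ],
  xyz=[
    [0,0,0.06],
    [0,0,0.06],
    [0,0,0],
    [0,0,0],
  ],
  hand=[1,1,1,1],
)

```text
clock: 6.95
position: [561.3, 31.2, 63.1]
ee_rot: [0.989, -0.147, 0.0, -0.0]
contact_force: [-0.3, -0.2, -0.8]
gripper_width: 60.3
grasp_force: 64.9
```

Call:
apply_moves(
  delta_rot=[
    [0,0,0],
    [0,0,0],
    [0,0,0],
  ],
  xyz=[
    [0,0,0.04],
    [0,0,0],
    [0,0,0],
  ],
  hand=[1,1,1],
)

```text
clock: 7.2
position: [561.7, 31.2, 62.6]
ee_rot: [0.989, -0.147, 0.001, -0.0]
contact_force: [-2.0, 0.0, 4.6]
gripper_width: 60.3
grasp_force: 65.3
```

Call:
apply_moves(
  delta_rot=[
    [0,0,0],
    [0,0,0],
    [0,0,0],
    [0,0,0],
    [0,0,0],
    [0,0,0],
    [0,0,0],
    [0,0,0],
    [0,0,0],
    [0,0,0],
    [0,0,0],
  ],
  xyz=[
    [0,0,0],
    [0,0,0],
    [0,0,0],
    [0,0,0],
    [0,0,0],
    [0,0,-0.4],
    [0,0,-1],
    [0,0,-1],
    [0,0,-1],
    [0,0,-0.6],
    [0,0,0],
  ],
  hand=[-1,-1,-1,-1,-1,-1,-1,-1,-1,-1,-1],
)

```text
clock: 8.12
position: [563.8, 31.8, 166.8]
ee_rot: [0.989, -0.146, 0.004, -0.002]
contact_force: [0.6, 0.1, 0.6]
gripper_width: 85.3
grasp_force: 0.0
```

```bash
python3 - <<'E'
from h import *
to(627,-234,110); rims((562,31),89)
q=eyes.get_image("scene");X=cloud(q);g=(562,31)
P=X[(abs(X[...,2]-88)<8)&(np.hypot(X[...,0]-g[0],X[...,1]-g[1])<45)]; print(circ(P),len(P),np.percentile(P[:,2],[50,95]))
E
```

```text
t 8.12 pos [563.8  31.8 166.8] F [0.6 0.1 0.6] w 85.3 grip 0.0 units [5.48 9.45 2.27] zaxis [ 0.009  0.002 -1.   ] j6 0.93
rim [562.2  31.6] 30.2 2091 z [88.7 90.2]
(array([561.91260083,  30.10180361]), np.float64(30.364964549022137)) 219 [86.63630683 91.41080041]
```

Call:
apply_moves(
  delta_rot=[
    [0,0,0],
    [0,0,0],
    [0,0,0],
    [0,0,0],
    [0,0,0],
    [0,0,0],
    [0,0,0],
    [0,0,0],
    [0,0,0],
    [0,0,0],
    [0,0,0],
    [0,0,0],
    [0,0,0],
    [0,0,0],
    [0,0,0],
    [0,0,0],
  ],
  xyz=[
    [0.5,0.86,0],
    [0.5,0.86,0],
    [0.5,0.86,0],
    [0.5,0.86,0],
    [0.5,0.86,0],
    [0.5,0.86,0],
    [0.5,0.86,0],
    [0.5,0.86,0],
    [0.5,0.86,0],
    [0.5,0.86,0],
    [0.5,0.86,0],
    [0,0,0.9],
    [0,0,0.9],
    [0,0,0],
    [0,0,0],
    [0,0,0],
  ],
  hand=[-1,-1,-1,-1,-1,-1,-1,-1,-1,-1,-1,-1,-1,-1,-1,-1],
)

```text
clock: 9.55
position: [624.5, -235.0, 117.1]
ee_rot: [0.989, -0.146, -0.0, 0.0]
contact_force: [-0.1, 0.7, 1.0]
gripper_width: 84.8
grasp_force: 0.0
```

```bash
python3 - <<'E'
from h import *
to(627,-234,58.6); rims((627,-234))
E
```

```text
t 9.55 pos [ 624.5 -235.   117.1] F [-0.1  0.7  1. ] w 84.8 grip 0.0 units [ 0.09 -0.07  2.34] zaxis [-0.    -0.001 -1.   ] j6 1.39
rim [ 628.1 -233.2] 30.2 3328 z [84.7 86.1]
```

Call:
apply_moves(
  delta_rot=[
    [0,0,0],
    [0,0,0],
    [0,0,0],
    [0,0,0],
    [0,0,0],
    [0,0,0],
    [0,0,0],
    [0,0,0],
    [0,0,0],
    [0,0,0],
    [0,0,0],
  ],
  xyz=[
    [0.11,-0.1,0.6],
    [0,0,0.7],
    [0,0,0.7],
    [0,0,0.34],
    [0,0,0],
    [0,0,0],
    [0,0,0],
    [0,0,0],
    [0,0,0],
    [0,0,0],
    [0,0,0],
  ],
  hand=[-1,-1,-1,-1,-1,1,1,1,1,1,1],
)

```text
clock: 10.52
position: [629.3, -233.9, 60.9]
ee_rot: [0.989, -0.147, 0.003, 0.0]
contact_force: [0.7, -0.6, 5.9]
gripper_width: 60.3
grasp_force: 65.1
```

Call:
apply_moves(
  delta_rot=[
    [0,0,0],
    [0,0,0],
    [0,0,0],
    [0,0,0],
    [0,0,0],
    [0,0,0],
    [0,0,0],
    [0,0,0],
    [0,0,0],
    [0,0,0],
    [0,0,0],
    [0,0,0],
    [0,0,0],
    [0,0,0],
    [0,0,0],
    [0,0,0],
    [0,0,0],
    [0,0,0],
    [0,0,0],
    [0,0,0],
  ],
  xyz=[
    [0,0,-0.3],
    [0,0,-0.8],
    [0,0,-0.9],
    [0,0,-0.9],
    [0,0,-0.9],
    [0,0,-0.8],
    [-0.5,-0.85,0],
    [-0.5,-0.85,0],
    [-0.52,-0.85,0],
    [-0.52,-0.85,0],
    [-0.52,-0.85,0],
    [-0.52,-0.85,0],
    [-0.52,-0.85,0],
    [-0.52,-0.85,0],
    [-0.52,-0.85,0],
    [-0.52,-0.85,0],
    [-0.5,-0.86,0],
    [0,0,0],
    [0,0,0],
    [0,0,0],
  ],
  hand=[1,1,1,1,1,1,1,1,1,1,1,1,1,1,1,1,1,1,1,1],
)

```text
clock: 12.18
position: [559.8, 31.5, 173.3]
ee_rot: [0.989, -0.147, -0.0, 0.0]
contact_force: [0.2, 0.2, -1.2]
gripper_width: 60.2
grasp_force: 65.1
```

```bash
python3 - <<'E'
from h import *
to(562,31.4,93.6); s=arm.read_state()
for i in (1,2):
    p,X=rims(s["position"][:2],s["position"][2]+25,5,34)
q=eyes.get_image("scene"); X=cloud(q); g=s["position"]
# side-on tilt: per-height centroid of visible white beaker surface above z=100
m=(np.hypot(X[...,0]-g[0],X[...,1]-g[1])<38)&(X[...,2]>105)&(X[...,2]<g[2]+30); P=X[m]
for z in range(105,180,15):
    Q=P[abs(P[:,2]-z)<7]; print(z,len(Q),np.median(Q,0).round(1) if len(Q) else "")
save(q,"s3",(200,60,520,300),2)
E
```

```text
t 12.18 pos [559.8  31.5 173.3] F [ 0.2  0.2 -1.2] w 60.2 grip 65.1 units [ 0.09 -0.02  3.19] zaxis [-0.001 -0.    -1.   ] j6 0.93
rim [559.5  32.3] 30.4 5627 z [197.4 200.1]
rim [559.7  32. ] 30.4 5617 z [197.3 199.9]
105 0 
120 55 [572.9  13.4 121. ]
135 118 [558.   28.4 135.9]
150 152 [558.4  36.3 150.4]
165 150 [561.3  43.2 165.6]
```

View pics/s3.png

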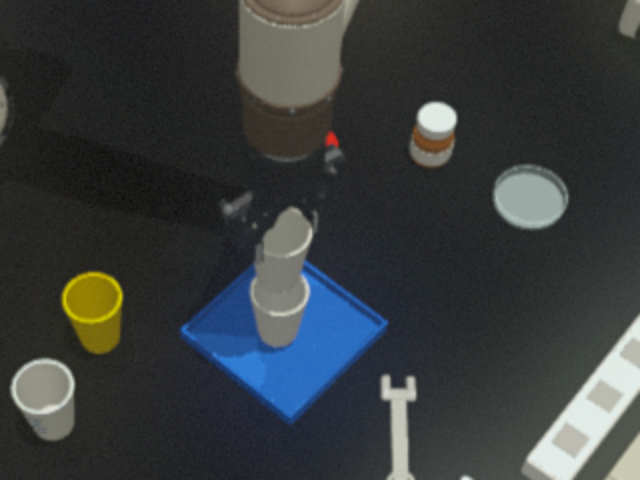

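The picture shows the held beaker directly over the one in the tray, upright, at crop pixels (285,245) and (280,305). I'm correcting x by 2 mm and lowering.

Call:
apply_moves(
  delta_rot=[
    [0,0,0],
    [0,0,0],
    [0,0,0],
    [0,0,0],
    [0,0,0],
    [0,0,0],
    [0,0,0],
    [0,0,0],
    [0,0,0],
  ],
  xyz=[
    [0.09,-0.02,0.2],
    [0,0,0.5],
    [0,0,0.5],
    [0,0,0.5],
    [0,0,0.5],
    [0,0,0.4],
    [0,0,0.2],
    [0,0,0],
    [0,0,0],
  ],
  hand=[1,1,1,1,1,1,1,1,1],
)

```text
clock: 13.08
position: [562.7, 31.2, 103.3]
ee_rot: [0.989, -0.147, 0.0, 0.0]
contact_force: [0.0, -0.5, 0.2]
gripper_width: 60.4
grasp_force: 65.1
```

Call:
apply_moves(
  delta_rot=[
    [0,0,0],
    [0,0,0],
    [0,0,0],
    [0,0,0],
  ],
  xyz=[
    [0,0,0.12],
    [0,0,0.06],
    [0,0,0],
    [0,0,0],
  ],
  hand=[1,1,1,1],
)

```text
clock: 13.42
position: [562.5, 31.5, 99.1]
ee_rot: [0.989, -0.147, 0.0, -0.0]
contact_force: [0.9, -1.1, -1.1]
gripper_width: 60.4
grasp_force: 65.1
```

Call:
apply_moves(
  delta_rot=[
    [0,0,0],
    [0,0,0],
    [0,0,0],
    [0,0,0],
  ],
  xyz=[
    [0,0,0.06],
    [0,0,0.06],
    [0,0,0],
    [0,0,0],
  ],
  hand=[1,1,1,1],
)

```text
clock: 13.75
position: [562.6, 31.4, 96.1]
ee_rot: [0.989, -0.147, 0.0, 0.0]
contact_force: [0.9, -1.5, 0.5]
gripper_width: 60.2
grasp_force: 65.2
```

Call:
apply_moves(
  delta_rot=[
    [0,0,0],
    [0,0,0],
    [0,0,0],
  ],
  xyz=[
    [0,0,0.06],
    [0,0,0],
    [0,0,0],
  ],
  hand=[1,1,1],
)

```text
clock: 14.0
position: [562.7, 31.4, 94.6]
ee_rot: [0.989, -0.147, 0.0, -0.0]
contact_force: [0.1, -1.6, 2.5]
gripper_width: 60.5
grasp_force: 65.4
```

Call:
apply_moves(
  delta_rot=[
    [0,0,0],
    [0,0,0],
    [0,0,0],
  ],
  xyz=[
    [0,0,0.08],
    [0,0,0],
    [0,0,0],
  ],
  hand=[1,1,1],
)

```text
clock: 14.25
position: [562.6, 31.4, 92.5]
ee_rot: [0.989, -0.147, 0.0, -0.0]
contact_force: [0.7, -1.7, 3.9]
gripper_width: 60.2
grasp_force: 65.5
```

Call:
apply_moves(
  delta_rot=[
    [0,0,0],
    [0,0,0],
    [0,0,0],
  ],
  xyz=[
    [0,0,0.08],
    [0,0,0],
    [0,0,0],
  ],
  hand=[1,1,1],
)

```text
clock: 14.5
position: [562.5, 31.4, 90.5]
ee_rot: [0.989, -0.147, 0.0, 0.0]
contact_force: [0.4, -2.6, 5.1]
gripper_width: 60.0
grasp_force: 65.5
```

Call:
apply_moves(
  delta_rot=[
    [0,0,0],
    [0,0,0],
    [0,0,0],
  ],
  xyz=[
    [0,0,0.04],
    [0,0,0],
    [0,0,0],
  ],
  hand=[1,1,1],
)

```text
clock: 14.75
position: [562.7, 31.4, 89.7]
ee_rot: [0.989, -0.147, 0.0, 0.0]
contact_force: [-0.4, -2.0, 6.2]
gripper_width: 60.1
grasp_force: 65.6
```

Call:
apply_moves(
  delta_rot=[
    [0,0,0],
    [0,0,0],
    [0,0,0],
    [0,0,0],
    [0,0,0],
    [0,0,0],
    [0,0,0],
    [0,0,0],
    [0,0,0],
    [0,0,0],
    [0,0,0],
    [0,0,0],
  ],
  xyz=[
    [0,0,0],
    [0,0,0],
    [0,0,0],
    [0,0,0],
    [0,0,0],
    [0,0,-0.4],
    [0,0,-1],
    [0,0,-1],
    [0,0,-1],
    [0,0,-0.6],
    [0,0,0],
    [0,0,0],
  ],
  hand=[-1,-1,-1,-1,-1,-1,-1,-1,-1,-1,-1,-1],
)

```text
clock: 15.75
position: [562.7, 31.7, 190.7]
ee_rot: [0.989, -0.147, 0.001, -0.001]
contact_force: [0.0, -0.2, -0.7]
gripper_width: 85.0
grasp_force: 0.0
```

```bash
python3 - <<'E'
from h import *
to(443,-221,120); p,X=rims((562,31.5),117,12)
# plane of rim
P=X[(abs(X[...,2]-117)<6)&(np.hypot(X[...,0]-562,X[...,1]-31)<40)&(np.hypot(X[...,0]-562,X[...,1]-31)>28)]
c=np.linalg.lstsq(np.c_[P[:,:2]-[562,31],np.ones(len(P))],P[:,2],rcond=None)[0]; print("tilt",c)
q=eyes.get_image("scene");X=cloud(q);g=(562,31)
for z in (89,117):
  P=X[(abs(X[...,2]-z)<9)&(np.hypot(X[...,0]-g[0],X[...,1]-g[1])<45)]; print(z,circ(P),len(P),np.percentile(P[:,2],[5,50,95]))
# profile: radius vs z
P=X[(X[...,2]>6)&(X[...,2]<130)&(np.hypot(X[...,0]-g[0],X[...,1]-g[1])<45)]
r=np.hypot(P[:,0]-562,P[:,1]-31.4)
for z in range(70,126,3):
    k=abs(P[:,2]-z)<1.5; print(z,k.sum(),np.percentile(r[k],90).round(1) if k.any() else "")
E
```

```text
t 15.75 pos [562.7  31.7 190.7] F [ 0.  -0.2 -0.7] w 85.0 grip 0.0 units [-1.65 11.07  2.8 ] zaxis [ 0.003  0.001 -1.   ] j6 0.93
rim [562.3  32. ] 30.1 2348 z [114.6 116.2]
tilt [ 1.15491311e-02 -1.30036485e-02  1.14862971e+02]
89 (array([562.90326638,  28.7845464 ]), np.float64(28.79973837810043)) 293 [80.85680761 89.35021315 96.95714837]
117 (array([562.08704198,  30.23378913]), np.float64(30.317893368432745)) 203 [108.66692454 113.55699674 117.378329  ]
70 38 30.9
73 34 31.1
76 34 31.7
79 38 31.8
82 38 32.0
85 39 32.4
88 64 33.2
91 57 33.1
94 48 31.0
97 47 30.9
100 31 31.5
103 40 31.4
106 45 31.7
109 41 31.9
112 61 32.9
115 81 32.2
118 21 33.0
121 3 30.6
124 0
```

Rims are 26 mm apart (114.6 against 88.7) and level, so it's snug. Next is the third beaker.

Call:
apply_moves(
  delta_rot=[
    [0,0,0],
    [0,0,0],
    [0,0,0],
    [0,0,0],
    [0,0,0],
    [0,0,0],
    [0,0,0],
    [0,0,0],
    [0,0,0],
    [0,0,0],
    [0,0,0],
    [0,0,0],
    [0,0,0],
    [0,0,0],
    [0,0,0],
    [0,0,0],
    [0,0,0],
    [0,0,0],
  ],
  xyz=[
    [-0.14,0.92,0],
    [-0.14,0.92,0],
    [-0.14,0.92,0],
    [-0.14,0.92,0],
    [-0.14,0.92,0],
    [-0.14,0.92,0],
    [-0.14,0.92,0],
    [-0.14,0.92,0],
    [-0.14,0.92,0],
    [-0.14,0.92,0],
    [-0.14,0.92,0],
    [-0.14,0.92,0],
    [0,0,0.9],
    [0,0,1],
    [0,0,0.9],
    [0,0,0],
    [0,0,0],
    [0,0,0],
  ],
  hand=[-1,-1,-1,-1,-1,-1,-1,-1,-1,-1,-1,-1,-1,-1,-1,-1,-1,-1],
)

```text
clock: 17.35
position: [442.6, -220.6, 119.9]
ee_rot: [0.989, -0.147, 0.0, 0.0]
contact_force: [0.5, 0.3, 0.1]
gripper_width: 85.5
grasp_force: 0.0
```

```bash
python3 - <<'E'
from h import *
to(443,-221,60.5); rims((443,-221))
E
```

```text
t 17.35 pos [ 442.6 -220.6  119.9] F [0.5 0.3 0.1] w 85.5 grip 0.0 units [0.02 0.01 2.37] zaxis [ 0.    -0.001 -1.   ] j6 1.41
rim [ 444.2 -220.7] 30.2 3220 z [84.6 86.1]
```

Call:
apply_moves(
  delta_rot=[
    [0,0,0],
    [0,0,0],
    [0,0,0],
    [0,0,0],
    [0,0,0],
    [0,0,0],
    [0,0,0],
    [0,0,0],
    [0,0,0],
    [0,0,0],
    [0,0,0],
  ],
  xyz=[
    [0.05,0,0.6],
    [0,0,0.7],
    [0,0,0.7],
    [0,0,0.38],
    [0,0,0],
    [0,0,0],
    [0,0,0],
    [0,0,0],
    [0,0,0],
    [0,0,0],
    [0,0,0],
  ],
  hand=[-1,-1,-1,-1,-1,1,1,1,1,1,1],
)

```text
clock: 18.32
position: [444.6, -221.1, 61.9]
ee_rot: [0.989, -0.147, 0.002, 0.0]
contact_force: [-1.6, 1.0, 5.4]
gripper_width: 60.3
grasp_force: 63.8
```

Call:
apply_moves(
  delta_rot=[
    [0,0,0],
    [0,0,0],
    [0,0,0],
    [0,0,0],
    [0,0,0],
    [0,0,0],
    [0,0,0],
  ],
  xyz=[
    [0,0,-0.3],
    [0,0,-0.8],
    [0,0,-0.9],
    [0,0,-0.9],
    [0,0,-0.9],
    [0,0,-0.9],
    [0,0,-0.9],
  ],
  hand=[1,1,1,1,1,1,1],
)

```text
clock: 18.9
position: [442.9, -220.7, 201.9]
ee_rot: [0.989, -0.147, 0.001, -0.0]
contact_force: [0.2, -0.4, -1.6]
gripper_width: 60.4
grasp_force: 65.0
```

Call:
apply_moves(
  delta_rot=[
    [0,0,0],
    [0,0,0],
    [0,0,0],
    [0,0,0],
    [0,0,0],
    [0,0,0],
    [0,0,0],
    [0,0,0],
    [0,0,0],
    [0,0,0],
    [0,0,0],
    [0,0,0],
    [0,0,0],
    [0,0,0],
    [0,0,0],
  ],
  xyz=[
    [0.13,-0.92,0],
    [0.13,-0.92,0],
    [0.13,-0.92,0],
    [0.13,-0.92,0],
    [0.13,-0.92,0],
    [0.13,-0.92,0],
    [0.13,-0.92,0],
    [0.13,-0.92,0],
    [0.13,-0.92,0],
    [0.13,-0.92,0],
    [0.13,-0.92,0],
    [0.13,-0.92,0],
    [0,0,0],
    [0,0,0],
    [0,0,0],
  ],
  hand=[1,1,1,1,1,1,1,1,1,1,1,1,1,1,1],
)

```text
clock: 20.15
position: [560.2, 31.7, 200.1]
ee_rot: [0.989, -0.147, -0.0, -0.0]
contact_force: [-0.2, -1.1, -0.4]
gripper_width: 59.8
grasp_force: 65.1
```

```bash
python3 - <<'E'
from h import *
to(562.2,31.7,127); s=arm.read_state(); rims(s["position"][:2],s["position"][2]+24,5,34)
E
```

```text
t 20.15 pos [560.2  31.7 200.1] F [-0.2 -1.1 -0.4] w 59.8 grip 65.1 units [ 0.08 -0.02  2.93] zaxis [-0.  0. -1.] j6 0.93
rim [560.4  32.5] 30.4 5517 z [223.2 225.7]
```

Call:
apply_moves(
  delta_rot=[
    [0,0,0],
    [0,0,0],
    [0,0,0],
    [0,0,0],
    [0,0,0],
    [0,0,0],
    [0,0,0],
    [0,0,0],
    [0,0,0],
  ],
  xyz=[
    [0.07,0,0.2],
    [0,0,0.5],
    [0,0,0.5],
    [0,0,0.5],
    [0,0,0.5],
    [0,0,0.4],
    [0,0,0.3],
    [0,0,0],
    [0,0,0],
  ],
  hand=[1,1,1,1,1,1,1,1,1],
)

```text
clock: 20.95
position: [562.5, 31.2, 127.2]
ee_rot: [0.989, -0.147, -0.0, 0.0]
contact_force: [-0.8, -1.0, -1.2]
gripper_width: 60.4
grasp_force: 65.1
```

Call:
apply_moves(
  delta_rot=[
    [0,0,0],
    [0,0,0],
    [0,0,0],
    [0,0,0],
  ],
  xyz=[
    [0,0,0.06],
    [0,0,0.04],
    [0,0,0],
    [0,0,0],
  ],
  hand=[1,1,1,1],
)

```text
clock: 21.28
position: [562.5, 31.4, 125.2]
ee_rot: [0.989, -0.147, 0.0, -0.0]
contact_force: [-0.6, -0.4, -1.4]
gripper_width: 60.4
grasp_force: 65.1
```

Call:
apply_moves(
  delta_rot=[
    [0,0,0],
    [0,0,0],
    [0,0,0],
    [0,0,0],
  ],
  xyz=[
    [0,0,0.06],
    [0,0,0.06],
    [0,0,0],
    [0,0,0],
  ],
  hand=[1,1,1,1],
)

```text
clock: 21.62
position: [562.8, 31.4, 122.4]
ee_rot: [0.989, -0.147, 0.001, -0.0]
contact_force: [-0.6, -0.7, 3.5]
gripper_width: 59.9
grasp_force: 65.4
```

Call:
apply_moves(
  delta_rot=[
    [0,0,0],
    [0,0,0],
    [0,0,0],
  ],
  xyz=[
    [0,0,0.06],
    [0,0,0],
    [0,0,0],
  ],
  hand=[1,1,1],
)

```text
clock: 21.87
position: [562.7, 31.4, 120.7]
ee_rot: [0.989, -0.147, 0.0, -0.0]
contact_force: [-0.6, -1.3, 4.2]
gripper_width: 60.6
grasp_force: 65.5
```

Call:
apply_moves(
  delta_rot=[
    [0,0,0],
    [0,0,0],
    [0,0,0],
  ],
  xyz=[
    [0,0,0.06],
    [0,0,0],
    [0,0,0],
  ],
  hand=[1,1,1],
)

```text
clock: 22.12
position: [562.6, 31.5, 119.0]
ee_rot: [0.989, -0.147, 0.0, -0.0]
contact_force: [-0.8, -1.0, 4.4]
gripper_width: 60.3
grasp_force: 65.5
```

Call:
apply_moves(
  delta_rot=[
    [0,0,0],
    [0,0,0],
    [0,0,0],
  ],
  xyz=[
    [0,0,0.03],
    [0,0,0],
    [0,0,0],
  ],
  hand=[1,1,1],
)

```text
clock: 22.37
position: [562.6, 31.5, 118.3]
ee_rot: [0.989, -0.147, 0.0, -0.0]
contact_force: [-0.2, -1.4, 4.4]
gripper_width: 60.2
grasp_force: 65.6
```

Call:
apply_moves(
  delta_rot=[
    [0,0,0],
    [0,0,0],
    [0,0,0],
    [0,0,0],
    [0,0,0],
    [0,0,0],
    [0,0,0],
    [0,0,0],
    [0,0,0],
    [0,0,0],
    [0,0,0],
    [0,0,0],
  ],
  xyz=[
    [0,0,0],
    [0,0,0],
    [0,0,0],
    [0,0,0],
    [0,0,0],
    [0,0,-0.4],
    [0,0,-1],
    [0,0,-1],
    [0,0,-1],
    [0,0,-0.6],
    [0,0,0],
    [0,0,0],
  ],
  hand=[-1,-1,-1,-1,-1,-1,-1,-1,-1,-1,-1,-1],
)

```text
clock: 23.37
position: [562.6, 31.6, 219.4]
ee_rot: [0.989, -0.147, 0.001, -0.001]
contact_force: [-0.1, 0.6, -0.3]
gripper_width: 85.7
grasp_force: 0.0
```

```bash
python3 - <<'E'
from h import *
to(425,265,150); p,X=rims((562,31.5),143,12)
P=X[(abs(X[...,2]-143)<6)&(np.hypot(X[...,0]-562,X[...,1]-31)<40)&(np.hypot(X[...,0]-562,X[...,1]-31)>28)]
c=np.linalg.lstsq(np.c_[P[:,:2]-[562,31],np.ones(len(P))],P[:,2],rcond=None)[0]; print("tilt",c)
q=eyes.get_image("scene");X=cloud(q)
r=np.hypot(X[...,0]-562.2,X[...,1]-31.6); P=X[(r<45)&(X[...,2]>6)&(X[...,2]<160)]; r=r[(r<45)&(X[...,2]>6)&(X[...,2]<160)]
print([(z,np.percentile(r[abs(P[:,2]-z)<1.5],90).round(1)) for z in range(80,148,3)])
E
```

```text
t 23.37 pos [562.6  31.6 219.4] F [-0.1  0.6 -0.3] w 85.7 grip 0.0 units [-7.99 -7.33  2.77] zaxis [ 0.002  0.001 -1.   ] j6 0.93
rim [562.7  32. ] 30.1 2348 z [141.3 142.9]
tilt [ 8.31438259e-03 -1.54406077e-02  1.41464034e+02]
[(80, np.float64(32.8)), (83, np.float64(33.0)), (86, np.float64(33.1)), (89, np.float64(33.1)), (92, np.float64(33.1)), (95, np.float64(31.0)), (98, np.float64(31.2)), (101, np.float64(31.2)), (104, np.float64(31.5)), (107, np.float64(32.5)), (110, np.float64(31.7)), (113, np.float64(32.1)), (116, np.float64(32.7)), (119, np.float64(31.0)), (122, np.float64(30.3)), (125, np.float64(31.1)), (128, np.float64(31.1)), (131, np.float64(31.7)), (134, np.float64(32.6)), (137, np.float64(32.3)), (140, np.float64(32.4)), (143, np.float64(32.6)), (146, np.float64(32.8))]
```

Stack rims are at 88.7, 114.6 and 141.3, so the third is snug and level. Now the lid.

Call:
apply_moves(
  delta_rot=[
    [0,0,0],
    [0,0,0],
    [0,0,0],
    [0,0,0],
    [0,0,0],
    [0,0,0],
    [0,0,0],
    [0,0,0],
    [0,0,0],
    [0,0,0],
    [0,0,0],
    [0,0,0],
    [0,0,0],
    [0,0,0],
    [0,0,0],
    [0,0,0],
    [0,0,0],
  ],
  xyz=[
    [-0.89,-0.81,0],
    [-0.89,-0.81,0],
    [-0.89,-0.81,0],
    [-0.89,-0.81,0],
    [-0.89,-0.81,0],
    [-0.89,-0.81,0],
    [-0.89,-0.81,0],
    [-0.89,-0.81,0],
    [-0.89,-0.81,0],
    [0,0,0.9],
    [0,0,1],
    [0,0,1],
    [0,0,1],
    [0,0,0.5],
    [0,0,0],
    [0,0,0],
    [0,0,0],
  ],
  hand=[-1,-1,-1,-1,-1,-1,-1,-1,-1,-1,-1,-1,-1,-1,-1,-1,-1],
)

```text
clock: 24.88
position: [424.1, 264.3, 108.5]
ee_rot: [0.989, -0.147, 0.0, -0.0]
contact_force: [0.2, 0.1, 0.1]
gripper_width: 85.5
grasp_force: 0.0
```

```bash
python3 - <<'E'
from h import *
to(425,264,23); s=arm.read_state(); p=eyes.get_image("wrist"); X=cloud(p,s); save(p,"lid")
h=p["frame"].astype(int); m=(h[...,0]>120)&(h[...,1]<90)&(np.hypot(X[...,0]-425,X[...,1]-264)<60)
for lo,hi in((40,50),(13,22)):
    P=X[m&(X[...,2]>lo)&(X[...,2]<hi)]; (c,sz,a)=cv2.minAreaRect(P[:,:2].astype(np.float32)); print(np.round(c,1),np.round(sz,1),np.median(P[:,2]).round(1),len(P))
E
```

```text
t 24.88 pos [424.1 264.3 108.5] F [0.2 0.1 0.1] w 85.5 grip 0.0 units [0.04 0.   3.42] zaxis [ 0.001  0.    -1.   ] j6 0.39
[424.1 264.8] [25.1 25.3] 44.4 1277
[424.1 264.5] [70.5 71.4] 18.4 6307
```

View pics/lid.png

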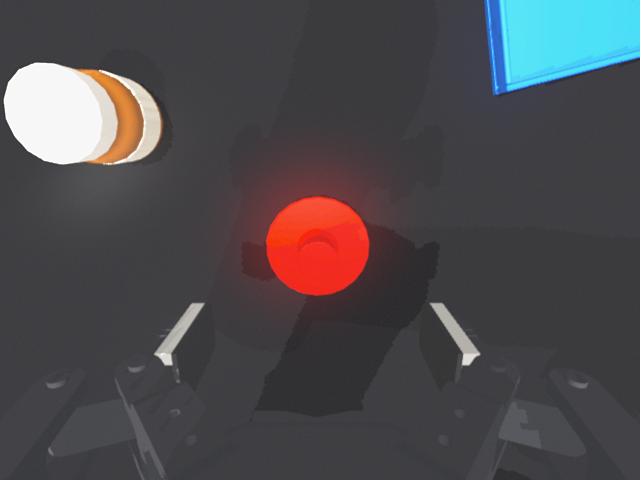

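The lid is centred at (318,246), with its knob under the gripper. I'm descending and gripping the knob.

Call:
apply_moves(
  delta_rot=[
    [0,0,0],
    [0,0,0],
    [0,0,0],
    [0,0,0],
    [0,0,0],
    [0,0,0],
    [0,0,0],
    [0,0,0],
    [0,0,0],
    [0,0,0],
    [0,0,0],
    [0,0,0],
    [0,0,0],
    [0,0,0],
    [0,0,0],
  ],
  xyz=[
    [0,0,0.7],
    [0,0,0.8],
    [0,0,0.8],
    [0,0,0.6],
    [0,0,0.38],
    [0,0,0.1],
    [0,0,0],
    [0,0,0],
    [0,0,0],
    [0,0,0],
    [0,0,0],
    [0,0,0],
    [0,0,0],
    [0,0,0],
    [0,0,0],
  ],
  hand=[-1,-1,-1,-1,-1,-1,-1,-1,1,1,1,1,1,1,1],
)

```text
clock: 26.18
position: [424.0, 264.2, 24.1]
ee_rot: [0.989, -0.147, 0.0, -0.0]
contact_force: [-1.5, -0.2, 5.4]
gripper_width: 23.7
grasp_force: 58.7
```

Call:
apply_moves(
  delta_rot=[
    [0,0,0],
    [0,0,0],
    [0,0,0],
    [0,0,0],
    [0,0,0],
    [0,0,0],
    [0,0,0],
    [0,0,0],
    [0,0,0],
    [0,0,0],
  ],
  xyz=[
    [0,0,-0.3],
    [0,0,-0.6],
    [0,0,-0.8],
    [0,0,-0.8],
    [0,0,-0.8],
    [0,0,-0.8],
    [0,0,-0.8],
    [0,0,-0.8],
    [0,0,-0.8],
    [0,0,0],
  ],
  hand=[1,1,1,1,1,1,1,1,1,1],
)

```text
clock: 27.02
position: [425.4, 265.5, 190.4]
ee_rot: [0.989, -0.146, 0.003, -0.003]
contact_force: [-0.1, -0.3, -0.4]
gripper_width: 24.1
grasp_force: 58.9
```

Call:
apply_moves(
  delta_rot=[
    [0,0,0],
    [0,0,0],
    [0,0,0],
    [0,0,0],
    [0,0,0],
    [0,0,0],
    [0,0,0],
    [0,0,0],
    [0,0,0],
    [0,0,0],
    [0,0,0],
    [0,0,0],
  ],
  xyz=[
    [0.8,0.73,0],
    [0.8,0.73,0],
    [0.8,0.73,0],
    [0.8,0.73,0],
    [0.8,0.73,0],
    [0.8,0.73,0],
    [0.8,0.73,0],
    [0.8,0.73,0],
    [0.8,0.73,0],
    [0.8,0.73,0],
    [0,0,0],
    [0,0,0],
  ],
  hand=[1,1,1,1,1,1,1,1,1,1,1,1],
)

```text
clock: 28.02
position: [561.8, 30.1, 185.0]
ee_rot: [0.989, -0.148, -0.001, 0.0]
contact_force: [0.2, -0.4, -0.7]
gripper_width: 23.9
grasp_force: 59.0
```

```bash
python3 - <<'E'
from h import *
to(562.5,31.8,155)
s=arm.read_state(); p=eyes.get_image("wrist"); X=cloud(p,s)
h=p["frame"].astype(int); m=(h[...,0]>120)&(h[...,1]<90)&(np.hypot(X[...,0]-562,X[...,1]-31)<60)
z=s["position"][2]-6
P=X[m&(abs(X[...,2]-z)<5)]; (c,sz,a)=cv2.minAreaRect(P[:,:2].astype(np.float32)); print(np.round(c,1),np.round(sz,1),np.median(P[:,2]).round(1),len(P))
k=np.linalg.lstsq(np.c_[P[:,:2]-[562,31],np.ones(len(P))],P[:,2],rcond=None)[0]; print("tilt",k)
E
```

```text
t 28.02 pos [561.8  30.1 185. ] F [ 0.2 -0.4 -0.7] w 23.9 grip 59.0 units [ 0.01 -0.08  1.2 ] zaxis [-0.002 -0.    -1.   ] j6 0.93
[563.8  30.4] [68.3 68.9] 179.2 8480
tilt [-5.64235528e-03 -3.46046406e-04  1.79365853e+02]
```

Call:
apply_moves(
  delta_rot=[
    [0,0,0],
    [0,0,0],
    [0,0,0],
    [0,0,0],
    [0,0,0],
    [0,0,0],
    [0,0,0],
  ],
  xyz=[
    [0,-0.05,0.2],
    [0,0,0.3],
    [0,0,0.3],
    [0,0,0.2],
    [0,0,0.16],
    [0,0,0],
    [0,0,0],
  ],
  hand=[1,1,1,1,1,1,1],
)

```text
clock: 28.65
position: [562.3, 32.6, 156.8]
ee_rot: [0.989, -0.147, -0.0, 0.0]
contact_force: [0.4, 0.1, -0.3]
gripper_width: 24.0
grasp_force: 59.0
```

Call:
apply_moves(
  delta_rot=[
    [0,0,0],
    [0,0,0],
    [0,0,0],
  ],
  xyz=[
    [0,0,0.06],
    [0,0,0],
    [0,0,0],
  ],
  hand=[1,1,1],
)

```text
clock: 28.9
position: [562.6, 32.5, 155.8]
ee_rot: [0.989, -0.147, 0.0, -0.0]
contact_force: [0.6, -0.7, -0.7]
gripper_width: 23.8
grasp_force: 59.0
```

Call:
apply_moves(
  delta_rot=[
    [0,0,0],
    [0,0,0],
    [0,0,0],
  ],
  xyz=[
    [0,0,0.08],
    [0,0,0.04],
    [0,0,0],
  ],
  hand=[1,1,1],
)

```text
clock: 29.15
position: [562.2, 32.4, 152.3]
ee_rot: [0.989, -0.147, -0.0, 0.0]
contact_force: [-0.2, -0.1, 0.1]
gripper_width: 24.0
grasp_force: 59.0
```

Call:
apply_moves(
  delta_rot=[
    [0,0,0],
    [0,0,0],
  ],
  xyz=[
    [0,0,0.03],
    [0,0,0],
  ],
  hand=[1,1],
)

```text
clock: 29.32
position: [562.5, 32.3, 152.0]
ee_rot: [0.989, -0.147, 0.0, 0.0]
contact_force: [-0.5, 0.2, 0.5]
gripper_width: 24.0
grasp_force: 59.0
```

Call:
apply_moves(
  delta_rot=[
    [0,0,0],
    [0,0,0],
    [0,0,0],
    [0,0,0],
    [0,0,0],
    [0,0,0],
    [0,0,0],
    [0,0,0],
    [0,0,0],
    [0,0,0],
    [0,0,0],
    [0,0,0],
    [0,0,0],
    [0,0,0],
  ],
  xyz=[
    [0,0,0],
    [0,0,0],
    [0,0,0],
    [0,0,0],
    [0,0,0],
    [0,0,0],
    [0,0,0],
    [0,0,-0.3],
    [0,0,-0.7],
    [0,0,-1],
    [0,0,-1],
    [0,0,-1],
    [0,0,0],
    [0,0,0],
  ],
  hand=[-1,-1,-1,-1,-1,-1,-1,-1,-1,-1,-1,-1,-1,-1],
)

```text
clock: 30.48
position: [563.2, 32.7, 254.1]
ee_rot: [0.989, -0.147, 0.002, -0.001]
contact_force: [-0.5, -0.4, -0.4]
gripper_width: 85.7
grasp_force: 0.0
```

```bash
python3 - <<'E'
from h import *
to(562.5,31.8,155)
s=arm.read_state(); p=eyes.get_image("wrist"); X=cloud(p,s)
h=p["frame"].astype(int); m=(h[...,0]>120)&(h[...,1]<90)&(np.hypot(X[...,0]-562,X[...,1]-31)<60)
P=X[m&(abs(X[...,2]-146)<6)]; (c,sz,a)=cv2.minAreaRect(P[:,:2].astype(np.float32)); print(np.round(c,1),np.round(sz,1),np.median(P[:,2]).round(1),len(P))
k=np.linalg.lstsq(np.c_[P[:,:2]-[562,31],np.ones(len(P))],P[:,2],rcond=None)[0]; print("tilt",k)
q=eyes.get_image("scene"); save(q,"end",(200,60,520,300),2)
E
```

```text
t 30.48 pos [563.2  32.7 254.1] F [-0.5 -0.4 -0.4] w 85.7 grip 0.0 units [-0.03  0.05  3.96] zaxis [ 0.004  0.001 -1.   ] j6 0.93
[562.3  32.6] [70.2 70.1] 146.2 3965
tilt [ 2.39454739e-03 -4.55513716e-03  1.46285974e+02]
```

View pics/end.png

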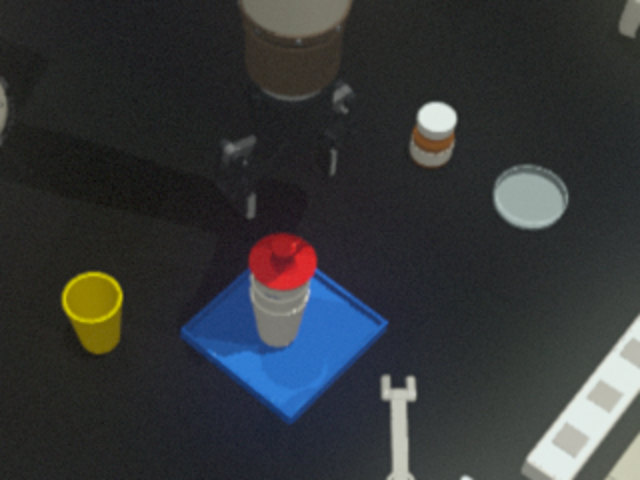

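The picture shows the stack upright in the tray with the lid on it at crop pixel (283,262). Flange top is at 146 mm, level and centred, and the gripper is clear. I'm handing the job in.

```bash
python3 -c "
from h import *
print(arm.job_done())"
```

```text
the job is handed in; nothing more can be done
None
```

I handed the job in at about 30 s; no verdict came back. The three white beakers are nested upright in the tray, rims about 26 mm apart by wrist camera, with the red lid level on top, everything let go and no bystander touched.

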